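# Jack up the platform shaker and hold it

## Robot

A 6-joint arm with a two-finger parallel gripper is mounted at the origin on a cart in front of the work surface, level with it; the furniture and walls round the work are solid. World frame = base frame: x ahead of the robot, y to its left, z up, the work surface at z = 0. Lengths are in m, angles in degrees, forces in N, time in s.
With the tool pointing down it reaches from about 0.25 to 0.725 m from the base axis. Payload 9.7 kg.
Tool frame: the origin (TCP) lies at the very end of the fingers, on their centre line; the grasp point (between the pads) lies 19 mm behind it; z points along the fingers, y is the line along which they close (so a half turn about z gives the same grasp; the last joint's range is limited). The gripper opens to 85 mm and grips with 20 to 120 N. Pads are 22 mm wide; open, the fingers measure 114 mm over their backs; the gripper's body (76 mm by 85 mm) begins 54 mm behind the grasp point. The pads swing forward as they close: fully open they stand 13 mm farther back than shut.
Start: joints at [-66.864, 4.979, 10.078, 95.1, 0, 90], TCP at [0.216, -0.506, 0.231] pointing down, gripper open.
Joint ranges: [-179.16, 179.16], [-48.56, 103.87], [-65.8, 70.77], [-126.05, 130.52], [-82.76, 87.17], [-180, 180]. Speed limits (degrees/s): [127.2, 127.2, 147.25, 180, 180, 180].

## Interface

Orientations are given as [roll, pitch, yaw] about the fixed x, y, z axes, in that order (R = Rz(yaw) Ry(pitch) Rx(roll)).
In Python, from workcell import bot, viewer, finder gives the robot as it stands. The module is installed in compiled form; this text tells all that it offers.
- The arm moves only by the shell command python3 -m inch 'ROWS' [FORCE]. ROWS is JSON, a list that holds one entry, the list of rows, each a list of 7 numbers: the opening in per cent of the stroke, from 0 (shut) to 100 (fully open), then the shift along the tool's x, y, z in mm, then the turn, a rotation vector about the tool's x, y, z in degrees. In form: [[[grip, tx, ty, tz, ax, ay, az], ...]]. A call has 1 to 8 rows; each row shifts and turns the commanded pose from where the row before left it, along the tool's axes as they then stand; what a row does not reach is not made up. A row lasts 1/8 s, in which the tool goes at most 62.5 mm and 10.7 degrees, less where a joint would pass 70% of its speed; a pose out of reach is approached as far as the arm can. A call with a gripper value outside its range is refused whole. The fingers move at their own pace and stop on an object; FORCE is the grip in N (left out, the last holds). Time passes only in rows, so rows that do not move let the fingers close. It gives the time, the measured TCP pose, the force, the opening and the grip force at its end, in the units of the state.
- bot.get_obs(): the state, without advancing time (a new reading comes with each control period).
- viewer.camera(name): name is "scene" or "side" or "wrist"; returns a dict with "pixels" (400x640x3 uint8, red, green, blue), "vfov" (degrees; the focal length in pixels is half the picture's height over the tangent of half this angle, whatever the lens; pixels are square), "cx", "cy" (the principal point, pixels), "k1" (the pictures are not rectified: a ray, as slopes to the right and down, at radius r is drawn at 1 + k1 r^2 times it, then the intrinsics apply), "R" (3x3) and "t" (3): a world point X has camera coordinates R X + t. Camera axes: x right, y down, z forward; pixel columns grow to the right and rows downward; lengths in m; the calibration is good to about 2 mm. A picture is of the moment at which its call begins. There is no depth.
- bot.job_done(): hands the job in; it is judged then, once.
Trained networks look in the newest picture that a camera, given by its name, has taken for a name from the list of things; names that differ only in an ending like _2 or _b are one class to them, and where a whole thing is asked for, a point or a joint stands for the part that bears it (a point fixed in the world has none). Each returns a list of dicts, best first, with "conf" (0 to 1); they miss things now and then, are a little off and sometimes report something else, mostly with a low value. They report only what shows in the picture. A call takes as long as a camera call.
- finder.outline_of(camera, thing): "pixels" (400x640 bool, what is visible of it) and "extent" ([centre column, centre row, width, height] in pixels, round what is visible of it).
- finder.mark_of(camera, thing): "position" ([column, row] in pixels: a listed point, or the origin of a listed thing).
The state is a dict: "time": time; "q": joint angles; "qd": joint speeds; "joint_efforts": joint torques, N m; "ee_pos": TCP position; "tcp_rot": TCP orientation; "wrist_force": force on the tool from outside, world axes, zero at the start; "torque": the same for the moment, N m; "opening": finger opening in m; "grasp_force": force on a finger pad.
Only numpy, scipy, OpenCV 4.12 (cv2) and the standard library are available. Lean on these libraries where they do the work, as an engineer would, in place of code of your own. Each camera call takes 0.05 s, during which the arm holds its last target. There are 200 camera calls.

## Task

Set the small red lever jack on the bench with its saddle squarely under the yellow-marked lift tab at the front of the platform shaker, and pump its handle: one full trial stroke down, let the handle come all the way back up, then press it fully down again. Finish holding the handle down, with the front of the shaker raised on the jack alone, so that I can change its front feet. Do not shove the shaker along the bench, keep the bottle standing on its platform, and leave the other things on the bench where they are.

Things in the scene. Friction and masses are not known exactly. Their poses are not given: they have to be found in the camera images.
- shaker: White platform shaker, loose, about 2 kg, on four rubber feet; origin on the bench under its centre, +x to its back, z up. Case 150 mm deep, 200 mm wide, 22 to 72 mm above the bench; platform top at 88 mm, rails to 103 mm. Lifted at the tab it tips about its back feet, 162 mm behind the lift point. It must not be shoved more than 25 mm.
- lift_mark (a point): Lift point: centre of the underside of the flat steel tab on the shaker's front, marked by a 24 mm yellow disc on both faces. 56 mm above the bench at rest, 27 mm in front of the case; a full stroke of the jack raises it about 12 mm. The tab is 46 mm wide, 6 mm thick and stands 52 mm out. Axes as the shaker's: +x from the tab to the shaker's back.
- jack: Loose red lever jack, 0.7 kg; origin on its underside below the yoke. +x points from yoke to saddle, the handle goes to -x, z up. Base plate 60 mm wide, 8 mm thick, from 121 mm behind to 86 mm in front of the yoke, so it lies under both saddle and handle and the jack stays flat when pumped.
- jack_grip (a point): Centre of the jack's yoke, 34 mm above its underside, axes as the jack's: the place to grip from above. Two upright ears with the handle's root between them, 36 mm wide in all along y, 32 mm long along x, from 8 to 56 mm above the underside.
- saddle_top (a point): Centre of the top of the jack's steel saddle (28 mm across), 65 mm from the yoke along +x; 48 mm above the underside with the handle up, so 8 mm below the lift point. It rises 40 mm per rad of handle, 20 mm in all. A red collar with a dark rim, 38 mm across and 38 mm high, stands round its stem.
- handle_pad (a point): Middle of the upper face of the handle's black paddle (48 x 32 x 12 mm), the place to press. Handle up: 84 mm behind the yoke centre (jack -x), 91 mm above the underside, sloping up from the yoke at 0.45 rad. Fully down: 96 mm behind, 43 mm above, nearly level. The handle turns about the pin in the yoke, 42 mm above the underside.
- jack_handle (a joint): Handle of the jack, rad: 0 up (rest), 0.5 fully down (end stop). Spring-returned, no ratchet: as soon as it is let go the handle rises and the saddle sinks. Pressing at the paddle takes about 1 to 2 N free and 3 to 7 N with the shaker on the saddle.
- bottle_mid (a point): Half-way up the small white blue-capped bottle (40 mm across, 75 mm high) that stands loose on the shaker's platform; z is its upright axis.
- wipe_box: Bystander: blue and white box of wipes, 68x118x112 mm; origin at the centre of its underside. Leave it alone.
- tape_roll_green: Bystander: roll of green masking tape lying flat, 84 mm across, 24 mm high; origin at the centre of its underside. Leave it alone.
- petri_dish_1: Bystander: petri dish, 64 mm across, 14 mm high; origin at the centre of its underside. Leave it alone.
- marker_red: Bystander: red and white marker lying on the bench, 135x13x15 mm; origin at the centre of its underside. Leave it alone.
- tweezers: Bystander: steel tweezers lying on the bench, 11x123x10 mm; origin at the centre of its underside. Leave it alone.

How it is judged (in metres and radians):
On the way, in this order (a step that is already met when the one before it is completed fails the run):
1. the jack stands on the bench with its saddle under the lift mark (within 10 mm) and its handle up (height (world z) of jack_grip below 0.0355 m and angle between jack_grip's own z axis and vertical below 0.06 rad and horizontal distance between saddle_top and lift_mark below 0.01 m and value of joint jack_handle below 0.08 rad and height (world z) of lift_mark below 0.059 m), for 0.2 s.
2. trial stroke: handle pressed down past 0.42 rad, the shaker's front raised on the saddle (value of joint jack_handle above 0.42 rad and height (world z) of lift_mark above 0.0625 m and contact force between jack and shaker above 1 N), for 0.1 s.
3. the handle is let back up (under 0.08 rad) and the shaker stands on its feet again (value of joint jack_handle below 0.08 rad and height (world z) of lift_mark below 0.059 m), for 0.1 s.
At the end, for the whole second after the job is handed in: Fingers hold the handle down (over 0.42 rad, over 0.8 N); jack flat on the bench, saddle within 15 mm of the lift mark and carrying the shaker, mark over 62.5 mm high (6.5 mm up); robot not touching the shaker; bottle standing on it (all of step 2 and height (world z) of jack_grip below 0.0355 m and angle between jack_grip's own z axis and vertical below 0.06 rad and horizontal distance between saddle_top and lift_mark below 0.015 m and contact force between the fingers and jack above 0.8 N and contact force between each of the arm, the fingers and shaker below 0.3 N and angle between bottle_mid's own z axis and vertical below 0.2 rad and z of bottle_mid in the frame of shaker above 0.11 m and velocity of joint jack_handle below 0.1 rad/s); the arm keeps its last pose, push and grip.
It fails at once if the shaker is shoved by more than 25 mm (distance of shaker from where it was at the start of the episode above 0.025 m).
It fails at once if the bottle on the shaker topples or falls (angle between bottle_mid's own z axis and vertical above 0.4 rad or height (world z) of bottle_mid below 0.1 m).
It fails at once if the robot pushes or lifts the shaker itself (contact force between any of the arm, the fingers and shaker above 8 N).
It fails at once if another thing on the bench is moved by more than 30 mm (distance of any of wipe_box, tape_roll_green, petri_dish_1, marker_red, tweezers from where it was at the start of the episode above 0.03 m).
It also fails if it takes over 64 s, if anything falls off the work surface, if the arm or the gripper's body presses on something with over 40 N, if the wrist force passes 120 N, or if a joint passes its speed limit or range.

## Working session

There is one attempt and no reset: what is moved stays moved. The work goes in short steps, Python scripts to look and compute and a shell command to move; the robot and the scene stay as the last step left them, time stands still between calls to the robot, and variables do not carry over. Pictures are saved under pics/ and viewed, at most 12 in all, crops included, and the job is handed in when it is done.

```bash
mkdir -p pics
cat > h.py <<'E'
import numpy as np, cv2
from workcell import bot, viewer, finder
from scipy.spatial.transform import Rotation as Ro
def ray(c,px):
    f=200/np.tan(np.radians(c['vfov']/2))
    d=np.array([(px[0]-c['cx'])/f,(px[1]-c['cy'])/f]); u=d.copy()
    for _ in range(30): u=d/(1+c['k1']*(u@u))
    R=np.array(c['R']);t=np.array(c['t'])
    v=R.T@np.array([u[0],u[1],1]); return -R.T@t, v/np.linalg.norm(v)
def onz(c,px,z):
    o,v=ray(c,px); return o+v*(z-o[2])/v[2]
def proj(c,X):
    f=200/np.tan(np.radians(c['vfov']/2))
    p=np.array(c['R'])@np.array(X)+np.array(c['t']); u=p[:2]/p[2]; u=u*(1+c['k1']*(u@u))
    return u*f+[c['cx'],c['cy']]
def tri(obs):
    A=np.zeros((3,3));b=np.zeros(3)
    for c,px in obs:
        o,v=ray(c,px);P=np.eye(3)-np.outer(v,v);A+=P;b+=P@o
    return np.linalg.solve(A,b)
E
cat > look.py <<'E'
from h import *
Z=dict(shaker=0,lift_mark=.056,jack=0,jack_grip=.034,saddle_top=.048,handle_pad=.091,bottle_mid=.1255,wipe_box=0,tape_roll_green=0,petri_dish_1=0,marker_red=0,tweezers=0)
cs={}
for n in ['scene','side','wrist']:
    cs[n]=viewer.camera(n); cv2.imwrite(f'pics/a_{n}.png',cs[n]['pixels'][:,:,::-1])
for k,z in Z.items():
    for n,c in cs.items():
        m=finder.mark_of(n,k)
        for d in m[:1]: print(k,n,round(d['conf'],2),np.round(d['position']),np.round(onz(c,d['position'],z),4))
print(bot.get_obs())
for n,c in cs.items(): print(n,-np.array(c['R']).T@c['t'],c['vfov'])
E
python3 look.py; cd pics; python3 -c "
import cv2,numpy as np
a=[cv2.imread(f'a_{n}.png') for n in ('scene','side')]
cv2.imwrite('a.png',cv2.resize(np.vstack(a),(480,600)))"
```

```text
shaker scene 0.54 [342. 287.] [ 0.396  -0.3709  0.    ]
shaker side 0.81 [368. 214.] [ 0.7324 -0.0922  0.    ]
lift_mark scene 0.81 [321. 204.] [ 0.6316 -0.0992  0.056 ]
lift_mark side 0.77 [336. 199.] [ 0.6414 -0.1086  0.056 ]
jack scene 0.94 [236. 204.] [0.5134 0.2009 0.    ]
jack side 0.88 [297. 164.] [0.5158 0.2065 0.    ]
jack_grip scene 0.62 [236. 192.] [0.5339 0.2199 0.034 ]
jack_grip side 0.73 [225. 280.] [ 0.4021 -0.3956  0.034 ]
saddle_top scene 0.42 [240. 184.] [0.5643 0.23   0.048 ]
saddle_top side 0.36 [315. 151.] [0.5784 0.2147 0.048 ]
handle_pad scene 0.63 [222. 194.] [0.4293 0.163  0.091 ]
handle_pad side 0.47 [312. 148.] [0.5701 0.14   0.091 ]
bottle_mid side 0.63 [390. 182.] [ 0.7742 -0.1306  0.1255]
wipe_box scene 0.74 [377. 298.] [ 0.4208 -0.4734  0.    ]
wipe_box side 0.92 [226. 321.] [ 0.416  -0.4724  0.    ]
tape_roll_green scene 0.53 [270. 182.] [0.7068 0.223  0.    ]
tape_roll_green side 0.78 [342. 165.] [0.6736 0.2019 0.    ]
petri_dish_1 scene 0.64 [342. 285.] [ 0.4009 -0.3675 -0.    ]
petri_dish_1 side 0.38 [226. 277.] [ 0.3908 -0.3537  0.    ]
marker_red 
[... 318 characters left out ...]
8394915, -0.09999189,  0.03074357, -0.0738805 ,  0.02692387,
       -0.12926515]), 'joint_efforts': array([-2.35815351e-04, -5.20091522e+01,  4.64858580e+01,  1.62345099e-03,
        3.99375517e-05,  1.35292959e-05]), 'ee_pos': array([ 0.21609198, -0.50577267,  0.23130432]), 'tcp_rot': array([ 1.79997396e+02, -1.54483316e-03,  2.31323345e+01]), 'wrist_force': array([-0.66045498,  0.13472923,  0.44633073]), 'torque': array([0.0414041 , 0.03864224, 0.00397288]), 'grasp_force': 0.0, 'opening': 0.08549013031794435}
scene [-0.43789868 -0.99473975  0.90204142] 44.78689901087671
side [ 0.58817311 -0.95056576  0.59034554] 56.8323890746196
wrist [ 0.27958434 -0.47887218  0.37302636] 68.34650554857497
```

View pics/a_scene.png

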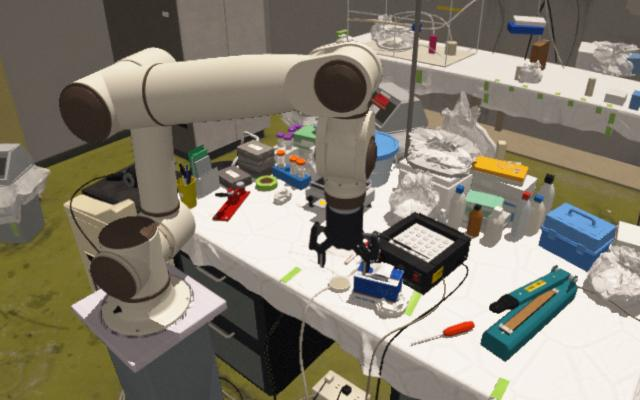

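View pics/a_side.png

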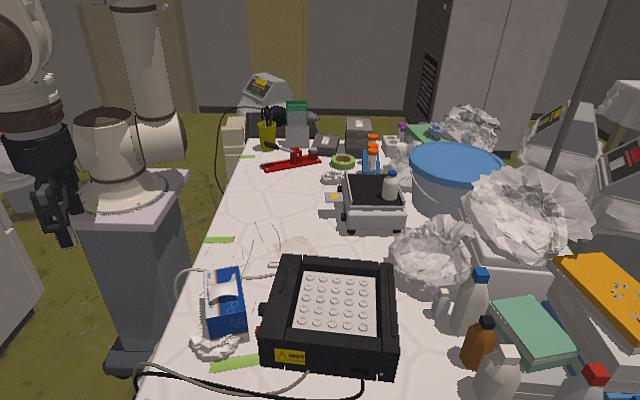

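The scene picture has the arm hiding the middle of the bench. In the side picture the jack is at about (290,162), the shaker at (372,205) with its tab at (336,199), and the wipes at (226,300). I'll move the wrist camera over the work area.

```bash
python3 -m inch '[[[100,36,-35,-15,0,0,0],[100,36,-35,-15,0,0,0],[100,36,-35,-10,0,0,0],[100,36,-35,-10,0,0,0],[100,36,-35,-10,0,0,0],[100,36,-35,-10,0,0,0],[100,36,-35,-10,0,0,0],[100,36,-35,-10,0,0,0]]]' && python3 -m inch '[[[100,36,-35,-10,0,0,0],[100,36,-35,-10,0,0,0],[100,36,-35,-10,0,0,0],[100,36,-35,-10,0,0,0],[100,0,0,0,0,0,8],[100,0,0,0,0,0,7],[100,0,0,0,0,0,0]]]' && python3 look.py
```

```text
time: 2.95
ee_pos: [0.3712, -0.1336, 0.3218]
tcp_rot: [180.0, -0.0, 23.1]
wrist_force: [0.0, -1.5, 0.1]
opening: 0.0855
grasp_force: 0.0
time: 3.82
ee_pos: [0.4483, 0.0504, 0.3613]
tcp_rot: [180.0, 0.0, 8.2]
wrist_force: [-0.7, -0.5, 0.1]
opening: 0.0851
grasp_force: 0.0
shaker scene 0.91 [340. 205.] [ 0.7386 -0.097   0.    ]
shaker side 0.75 [367. 214.] [ 0.7296 -0.0923  0.    ]
shaker wrist 0.55 [197.  62.] [0.5716 0.2643 0.    ]
lift_mark scene 0.66 [318. 203.] [ 0.6324 -0.0876  0.056 ]
lift_mark side 0.67 [334. 200.] [ 0.6333 -0.1099  0.056 ]
lift_mark wrist 0.64 [443.  51.] [ 0.6306 -0.1018  0.056 ]
jack scene 0.75 [237. 206.] [0.5063 0.1876 0.    ]
jack side 0.72 [296. 165.] [0.5141 0.1942 0.    ]
jack wrist 0.6 [230. 105.] [0.5121 0.207  0.    ]
jack_grip scene 0.86 [234. 194.] [0.5202 0.2127 0.034 ]
jack_grip side 0.86 [294. 153.] [0.5047 0.2229 0.034 ]
jack_grip wrist 0.8 [218. 102.] [0.514  0.2155 0.034 ]
saddle_top scene 0.4 [240. 183.] [0.5715 0.2357 0.048 ]
saddle_top side 0.54 [313. 148.] [0.5704 0.2324 0.048 ]
saddle_top wrist 0.72 [201.  60.] [0.5696 0.2395 0.048 ]
ha
[... 1206 characters left out ...]
ray([0.01003029, 0.04035306, 0.09555442, 0.03349763, 0.00329513,
       0.02877668]), 'joint_efforts': array([-2.68425450e-03, -3.93802571e+01,  4.30208302e+01,  1.04294755e-03,
        2.68264847e-05,  3.69099098e-05]), 'ee_pos': array([0.44834133, 0.05017872, 0.36131105]), 'tcp_rot': array([ 1.79997924e+02, -1.80215696e-03,  8.13558672e+00]), 'wrist_force': array([ 0.38064583,  0.57268418, -1.06046883]), 'torque': array([-0.00391939, -0.00992752,  0.03039411]), 'grasp_force': 0.0, 'opening': 0.08544714031400259}
scene [-0.43789868 -0.99473975  0.90204142] 44.78689901087671
side [ 0.58817311 -0.95056576  0.59034554] 56.8323890746196
wrist [0.51666434 0.05958906 0.50373086] 68.34650554857497
```

View pics/a_wrist.png

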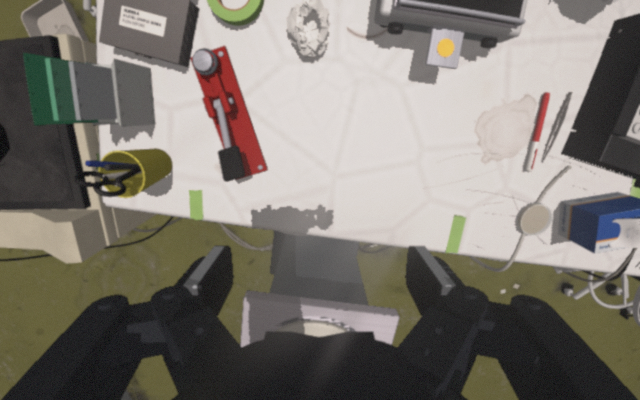

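The wrist picture shows the jack at about (230,110), with its saddle at (205,62) and paddle at (231,163). The tab's yellow disc is at (446,47), and the marker, tweezers, dish and wipes are well to the right. Next is a closer look at the tab.

```bash
python3 -m inch '[[[100,22,41,25,0,0,0],[100,22,41,25,0,0,0],[100,22,41,25,0,0,0],[100,22,41,25,0,0,0],[100,0,0,0,0,0,6],[100,0,0,0,0,0,0]]]'
cat > shk.py <<'E'
from h import *
c=viewer.camera('wrist'); im=c['pixels'][:,:,::-1].copy(); cv2.imwrite('pics/s_wrist.png',im)
for k,z in [('lift_mark',.056),('lift_mark',.062),('shaker',0),('bottle_mid',.1255)]:
    for d in finder.mark_of('wrist',k)[:1]: print(k,d['conf'],d['position'],onz(c,d['position'],z))
hsv=cv2.cvtColor(im,cv2.COLOR_BGR2HSV)
m=cv2.inRange(hsv,(18,120,120),(35,255,255))
n,l,st,ce=cv2.connectedComponentsWithStats(m)
for i in range(1,n):
    if st[i,4]>60: print(st[i],ce[i],onz(c,ce[i],.062))
E
python3 shk.py
```

```text
time: 6.52
ee_pos: [0.5586, -0.1001, 0.2608]
tcp_rot: [-180.0, 0.1, 2.1]
wrist_force: [-0.2, -0.2, 0.0]
opening: 0.0851
grasp_force: 0.0
lift_mark 0.57 [324.8, 111.2] [ 0.63161948 -0.10484882  0.056     ]
lift_mark 0.57 [324.8, 111.2] [ 0.63155429 -0.10473222  0.062     ]
shaker 0.83 [322.6, 26.9] [ 0.73386367 -0.09899725  0.        ]
[312  99  21  21 341] [321.71260997 109.19354839] [ 0.63358704 -0.10120632  0.062     ]
```

View pics/s_wrist.png

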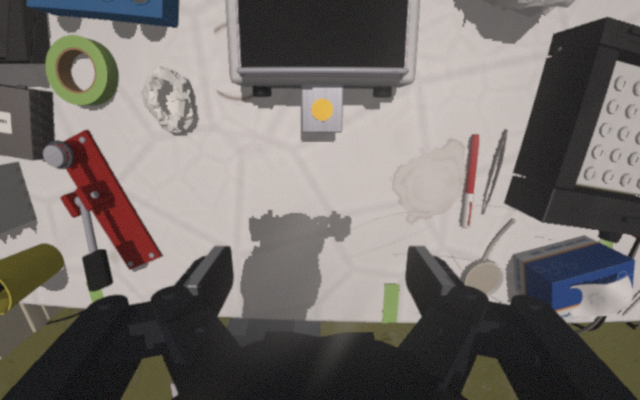

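Here the yellow disc is at (322,109) and the case front runs level in the picture, so the shaker's yaw is about 2°. The space in front of the tab is free. The jack is next.

```bash
python3 -m inch '[[[100,0,0,0,0,0,-10],[100,0,0,0,0,0,-10],[100,12,-51,5,0,0,-2],[100,12,-51,5,0,0,0],[100,12,-51,5,0,0,0],[100,12,-51,5,0,0,0],[100,12,-51,5,0,0,0],[100,12,-51,5,0,0,0]]]' && python3 -m inch '[[[100,0,0,0,0,0,0],[100,0,0,0,0,0,0]]]'
cat > jk.py <<'E'
from h import *
c=viewer.camera('wrist'); im=c['pixels'][:,:,::-1].copy(); cv2.imwrite('pics/j_wrist.png',im)
for k,z in [('jack',0),('jack_grip',.034),('saddle_top',.048),('handle_pad',.091)]:
    for d in finder.mark_of('wrist',k)[:1]: print(k,round(d['conf'],2),d['position'],onz(c,d['position'],z))
hsv=cv2.cvtColor(im,cv2.COLOR_BGR2HSV)
m=cv2.inRange(hsv,(0,140,60),(8,255,255))|cv2.inRange(hsv,(172,140,60),(180,255,255))
n,l,st,ce=cv2.connectedComponentsWithStats(m); i=1+st[1:,4].argmax(); print(st[i])
E
python3 jk.py
```

```text
time: 7.78
ee_pos: [0.5003, 0.2112, 0.2318]
tcp_rot: [180.0, -0.1, 24.2]
wrist_force: [0.7, -0.0, -0.6]
opening: 0.0853
grasp_force: 0.0
time: 8.02
ee_pos: [0.5009, 0.2095, 0.2316]
tcp_rot: [180.0, -0.0, 24.2]
wrist_force: [-0.6, 0.3, 0.3]
opening: 0.0853
grasp_force: 0.0
jack 0.76 [320.9, 160.2] [0.5138087  0.21168188 0.        ]
jack_grip 0.78 [320.7, 166.5] [0.51153217 0.21120722 0.034     ]
saddle_top 0.9 [319.9, 107.3] [0.57133992 0.23926562 0.048     ]
handle_pad 0.92 [322.1, 256.2] [0.43345027 0.17475491 0.091     ]
[ 296   93   48   74 1563]
```

View pics/j_wrist.png

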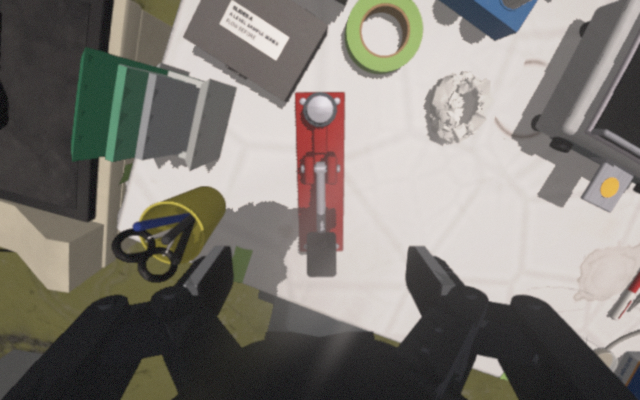

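The jack lies along the tool's x axis: saddle (320,107), yoke (321,166), paddle (322,256). It only needs a 1° turn and 11 mm forward before the descent.

```bash
python3 -m inch '[[[100,11,2,30,0,0,-1],[100,0,0,50,0,0,0],[100,0,0,50,0,0,0],[100,0,0,40,0,0,0],[100,0,0,25,0,0,0],[100,0,0,15,0,0,0],[100,0,0,6,0,0,0],[100,0,0,0,0,0,0]]]' && python3 -m inch '[[[30,0,0,0,0,0,0],[30,0,0,0,0,0,0],[30,0,0,0,0,0,0],[30,0,0,0,0,0,0],[30,0,0,0,0,0,0],[30,0,0,0,0,0,0],[30,0,0,0,0,0,0],[30,0,0,0,0,0,0]]]' 60
```

```text
time: 9.28
ee_pos: [0.5123, 0.212, 0.0158]
tcp_rot: [-180.0, -0.0, 25.1]
wrist_force: [1.1, -0.0, 0.8]
opening: 0.0854
grasp_force: 0.0
time: 10.28
ee_pos: [0.5122, 0.2124, 0.016]
tcp_rot: [-180.0, -0.1, 25.1]
wrist_force: [-1.1, 1.3, 5.9]
opening: 0.0355
grasp_force: 62.3
```

```bash
python3 -m inch '[[[30,0,0,-10,0,0,0],[30,0,0,-30,0,0,0],[30,0,0,-40,0,0,0],[30,-24,38,0,0,0,0],[30,-24,38,0,0,0,0],[30,-24,38,0,0,0,0],[30,-24,38,0,0,0,0],[30,-24,38,0,0,0,0]]]' && python3 -m inch '[[[30,-24,38,0,0,0,0],[30,-25,39,0,0,0,0],[30,0,0,0,0,0,8],[30,0,0,0,0,0,8],[30,0,0,20,0,0,7],[30,0,0,20,0,0,0],[30,0,0,0,0,0,0]]]' && sed 's/j_wrist/k_wrist/' jk.py > jk2.py && python3 jk2.py
python3 - <<'E'
from h import *
exec(open('shk.py').read().split('\n',1)[1].replace('s_wrist','k2_wrist'))
for n in ('scene','side'):
    c=viewer.camera(n)
    for k,z in [('saddle_top',.09),('lift_mark',.056),('shaker',0)]:
        for d in finder.mark_of(n,k)[:1]: print(n,k,d['conf'],onz(c,d['position'],z))
E
```

```text
time: 11.28
ee_pos: [0.4829, -0.0125, 0.0948]
tcp_rot: [-180.0, 0.1, 25.1]
wrist_force: [0.4, -0.2, -7.1]
opening: 0.0352
grasp_force: 61.9
time: 12.15
ee_pos: [0.4706, -0.1013, 0.0534]
tcp_rot: [-180.0, 0.3, 2.1]
wrist_force: [-0.5, 0.1, -7.6]
opening: 0.0354
grasp_force: 62.9
jack 0.68 [319.6, 238.4] [ 0.45365969 -0.10307499  0.        ]
jack_grip 0.8 [319.2, 268.5] [ 0.44860082 -0.10294511  0.034     ]
saddle_top 0.84 [317.1, 126.9] [ 0.53384305 -0.09871526  0.048     ]
[ 261   84  119  166 8611]
shaker 0.71 [318.3, 237.7] [ 0.4554739  -0.10256212  0.        ]
scene lift_mark 0.61 [ 0.61530863 -0.1014304   0.056     ]
scene shaker 0.91 [ 0.73383197 -0.09759169  0.        ]
side saddle_top 0.42 [ 0.53682306 -0.09550939  0.09      ]
side lift_mark 0.83 [ 0.6340584  -0.10230528  0.056     ]
side shaker 0.58 [ 0.73149669 -0.076741    0.        ]
```

View pics/k_wrist.png

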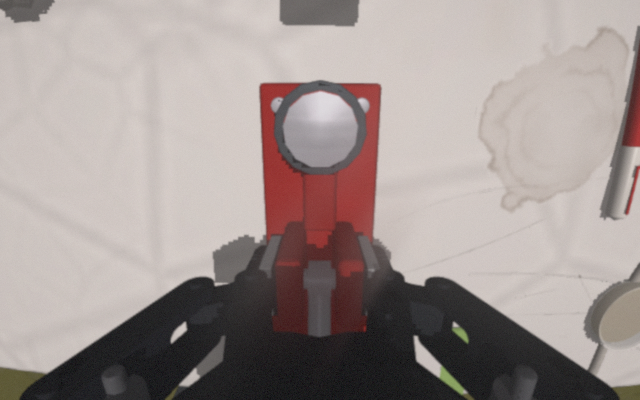

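The jack hangs straight in the fingers with its saddle at (320,130). The tab's front edge shows at columns 280 to 358 along row 25, so it is centred and parallel.

Run:
```python
from h import *
c=viewer.camera('wrist'); o=bot.get_obs(); print(o['ee_pos'],o['tcp_rot'])
im=c['pixels']
# bright/grey saddle inside rim: fit circle of dark rim
hsv=cv2.cvtColor(im,cv2.COLOR_RGB2HSV)
m=((hsv[:,:,1]<40)&(hsv[:,:,2]>110)).astype(np.uint8); m[:85]=0;m[176:]=0;m[:,:268]=0;m[:,372:]=0
n,l,st,ce=cv2.connectedComponentsWithStats(m)
for i in range(1,n):
    if st[i,4]>500: print(st[i],ce[i],onz(c,ce[i],.085))
for p in [(280,25),(358,25),(319,25)]: print(onz(c,p,.062))
for p in [(263,90),(379,90),(319,84)]: print(onz(c,p,.045))
for X in [(.6335,-.1012,.062)]: print(proj(c,X))
```

```text
[ 0.47229282 -0.1015306   0.05525003] [-1.79998205e+02  3.39929426e-03  2.13364287e+00]
[ 283   90   76   77 4537] [320.18778929 128.69274851] [ 0.53633355 -0.10026255  0.085     ]
[ 0.57733746 -0.08202333  0.062     ]
[ 0.57856194 -0.11457488  0.062     ]
[ 0.57787937 -0.0982991   0.062     ]
[ 0.55224633 -0.07170593  0.045     ]
[ 0.55439313 -0.12875041  0.045     ]
[ 0.55597022 -0.09913344  0.045     ]
[ 331.79271215 -125.29914707]
```

```bash
python3 -m inch '[[[30,0,4.5,20,0,0,0],[30,0,0,17,0,0,0],[30,25,0,0,0,0,0],[30,25,0,0,0,0,0],[30,25,0,0,0,0,0],[30,10,0,0,0,0,0],[30,0,0,0,0,0,0],[30,0,0,0,0,0,0]]]'
cat > fit.py <<'E'
from h import *
import sys
c=viewer.camera('wrist'); o=bot.get_obs(); print(o['ee_pos'],o['tcp_rot'],o['wrist_force'])
im=c['pixels']; cv2.imwrite(sys.argv[1],im[:,:,::-1])
hsv=cv2.cvtColor(im,cv2.COLOR_RGB2HSV)
m=cv2.inRange(hsv,(18,120,120),(35,255,255))
n,l,st,ce=cv2.connectedComponentsWithStats(m)
for i in range(1,n):
    if st[i,4]>60: print('disc',st[i],ce[i],onz(c,ce[i],.062))
for d in finder.mark_of('wrist','saddle_top')[:1]: print('saddle',d['conf'],d['position'],onz(c,d['position'],.05))
E
python3 fit.py pics/f1.png
```

```text
time: 14.1
ee_pos: [0.5565, -0.1028, 0.018]
tcp_rot: [-180.0, 0.1, 2.1]
wrist_force: [-0.1, -0.5, -7.6]
opening: 0.0354
grasp_force: 63.3
[ 0.55659195 -0.10286564  0.01815909] [-1.79993459e+02  4.02616465e-02  2.12402181e+00] [ 0.5643045  -0.46218916 -7.73448814]
disc [ 282   50   76   79 4645] [319.89687836  88.83013994] [ 0.63356942 -0.10090777  0.062     ]
```

View pics/f1.png

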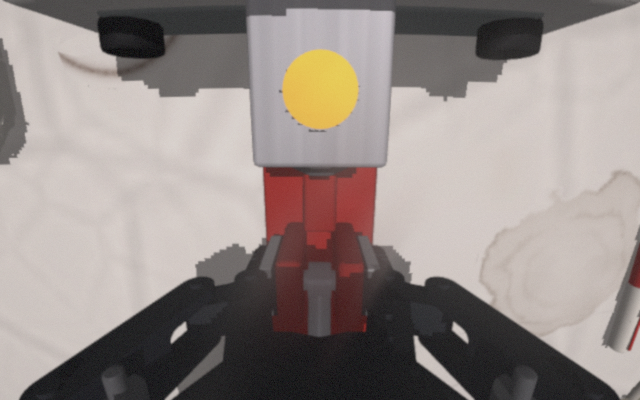

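The disc is at (320,89), central on the tab, with the jack in line under it, and the saddle is still 13 mm short. I'll move the last bit, set the jack down and open the fingers.

```bash
python3 -m inch '[[[30,7,0,0,0,0,0],[30,6,0,0,0,0,0],[30,0,0,0,0,0,0],[30,0,0,1.5,0,0,0],[30,0,0,1,0,0,0],[30,0,0,0,0,0,0],[30,0,0,0,0,0,0]]]' && python3 fit.py pics/f2.png
```

```text
time: 15.08
ee_pos: [0.5703, -0.1023, 0.0159]
tcp_rot: [-180.0, 0.0, 2.1]
wrist_force: [-0.9, 0.8, -5.7]
opening: 0.0355
grasp_force: 63.6
[ 0.57027323 -0.10233206  0.01582875] [-1.79996636e+02  1.06807014e-02  2.13632511e+00] [-0.64328353  0.66677993 -6.18858779]
disc [ 283   96   74   76 4348] [319.73666053 133.46044158] [ 0.63355336 -0.1008986   0.062     ]
```

```bash
python3 -m inch '[[[30,0,0,0.7,0,0,0],[30,0,0,0,0,0,0],[30,0,0,0,0,0,0]]]' && python3 -m inch '[[[60,0,0,0,0,0,0],[70,0,0,0,0,0,0],[80,0,0,0,0,0,0],[80,0,0,0,0,0,0],[80,0,0,0,0,0,0],[80,0,0,0,0,0,0]]]' && python3 fit.py pics/f3.png
python3 - <<'E'
from h import *
for n in ('scene','side'):
    c=viewer.camera(n)
    for k,z in [('saddle_top',.048),('lift_mark',.056),('shaker',0),('handle_pad',.091),('jack_grip',.034)]:
        for d in finder.mark_of(n,k)[:1]: print(n,k,round(d['conf'],2),onz(c,d['position'],z))
E
```

```text
time: 15.55
ee_pos: [0.5704, -0.1024, 0.0157]
tcp_rot: [180.0, -0.0, 2.1]
wrist_force: [-5.4, 0.5, 5.1]
opening: 0.0352
grasp_force: 64.6
time: 16.3
ee_pos: [0.5704, -0.1024, 0.0151]
tcp_rot: [-180.0, -0.0, 2.1]
wrist_force: [0.3, -0.0, 0.6]
opening: 0.0682
grasp_force: 0.0
[ 0.57041377 -0.10237432  0.01507187] [1.79999728e+02 6.42203144e-04 2.13595193e+00] [-0.59354771  0.5584806   0.46299347]
disc [ 283   97   74   76 4407] [319.62355344 134.04765146] [ 0.6335571  -0.10088146  0.062     ]
saddle 0.48 [631.9, 280.4] [ 0.57555564 -0.24437417  0.05      ]
scene lift_mark 0.56 [ 0.63834373 -0.09712085  0.056     ]
scene shaker 0.87 [ 0.72413613 -0.10287226  0.        ]
scene handle_pad 0.4 [ 0.49492348 -0.10878704  0.091     ]
scene jack_grip 0.74 [ 0.5812826  -0.10494251  0.034     ]
side saddle_top 0.43 [ 0.64159814 -0.1070962   0.048     ]
side lift_mark 0.7 [ 0.63961577 -0.1066244   0.056     ]
side shaker 0.68 [ 0.73602195 -0.07706507  0.        ]
side handle_pad 0.48 [ 0.48545145 -0.11775665  0.091     ]
side jack_grip 0.83 [ 0.56863559 -0.10311685  0.034     ]
```

The jack is set down and released. I'll raise the fingers, move back over the paddle and close them.

```bash
python3 -m inch '[[[80,0,0,-15,0,0,0],[80,0,0,-35,0,0,0],[80,0,0,-40,0,0,0],[80,0,0,-40,0,0,0],[0,-30,0,0,0,0,0],[0,-30,0,0,0,0,0],[0,-25,0,0,0,0,0],[0,0,0,0,0,0,0]]]' 30 && python3 -m inch '[[[0,0,0,0,0,0,0],[0,0,0,0,0,0,0],[0,0,0,0,0,0,0],[0,0,0,0,0,0,0]]]' && python3 fit.py pics/f4.png
python3 - <<'E'
from h import *
c=viewer.camera('side'); cv2.imwrite('pics/f4s.png',cv2.resize(c['pixels'][110:250,210:450,::-1],None,fx=3,fy=3))
E
```

```text
time: 18.0
ee_pos: [0.4847, -0.1056, 0.1467]
tcp_rot: [180.0, -0.1, 2.1]
wrist_force: [0.5, -0.7, -0.1]
opening: 0.0002
grasp_force: 0.0
time: 18.5
ee_pos: [0.4857, -0.1055, 0.1449]
tcp_rot: [-180.0, 0.0, 2.1]
wrist_force: [0.7, 0.6, -0.9]
opening: -0.0003
grasp_force: 0.0
[ 0.48558615 -0.10549396  0.14491185] [-1.79994594e+02  2.18912138e-02  2.14178816e+00] [ 0.31654735 -0.44055859  0.41744424]
disc [303   0  34  15 385] [319.41038961   5.86493506] [ 0.6274567  -0.10127435  0.062     ]
```

View pics/f4s.png

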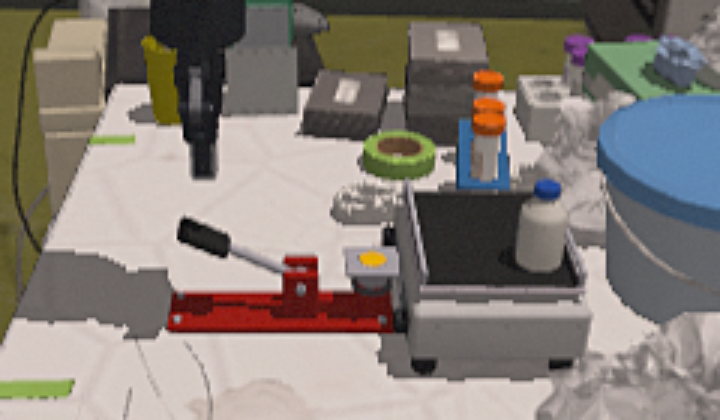

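View pics/f4.png

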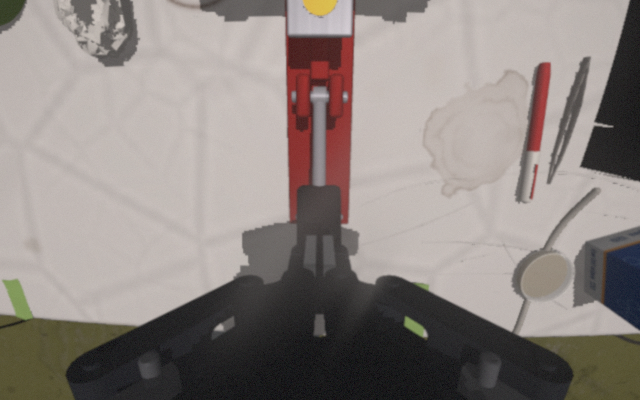

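In both pictures the jack lies flat and straight under the tab with its handle up, and the closed fingertips are right over the paddle. Now the trial stroke.

```bash
python3 -m inch '[[[0,0,0,25,0,0,0],[0,0,0,20,0,0,0],[0,0,0,8,0,0,0],[0,-1,0,5,0,0,0],[0,-2,0,6,0,0,0],[0,-2,0,6,0,0,0],[0,-2,0,6,0,0,0],[0,-1,0,6,0,0,0]]]' && python3 -m inch '[[[0,-1,0,6,0,0,0],[0,-1,0,5,0,0,0],[0,-1,0,5,0,0,0],[0,-1,0,4,0,0,0],[0,0,0,0,0,0,0],[0,0,0,0,0,0,0]]]'
cat > st.py <<'E'
from h import *
import sys
c=viewer.camera('side'); cv2.imwrite(sys.argv[1],cv2.resize(c['pixels'][110:250,210:450,::-1],None,fx=3,fy=3)); fit=c
w=viewer.camera('wrist')
for n,c in (('side',fit),('wrist',w)):
    m=cv2.inRange(cv2.cvtColor(c['pixels'],cv2.COLOR_RGB2HSV),(18,120,120),(35,255,255))
    if n=='side': m[:,:325]=0;m[:,345:]=0;m[:190]=0;m[206:]=0
    k=cv2.moments(m)
    if k['m00']: p=(k['m10']/k['m00'],k['m01']/k['m00']); print(n,p,k['m00']/255,[onz(c,p,z) for z in (.062,.07)])
print(bot.get_obs()['ee_pos'],bot.get_obs()['wrist_force'],bot.get_obs()['time'])
E
python3 st.py pics/p1.png
```

```text
time: 19.65
ee_pos: [0.4773, -0.1059, 0.0632]
tcp_rot: [180.0, -0.0, 2.1]
wrist_force: [-2.9, 0.4, 5.2]
opening: 0.0004
grasp_force: 2.7
time: 20.4
ee_pos: [0.4747, -0.1061, 0.044]
tcp_rot: [180.0, -0.2, 2.1]
wrist_force: [3.1, -0.0, 6.4]
opening: -0.0003
grasp_force: 2.7
side (334.3, 192.16666666666666) 30.0 [array([ 0.63600306, -0.08166838,  0.062     ]), array([ 0.63527883, -0.09482488,  0.07      ])]
[ 0.47472197 -0.10603812  0.04397086] [2.00124466 0.83971126 5.83814018] 20.5
```

View pics/p1.png

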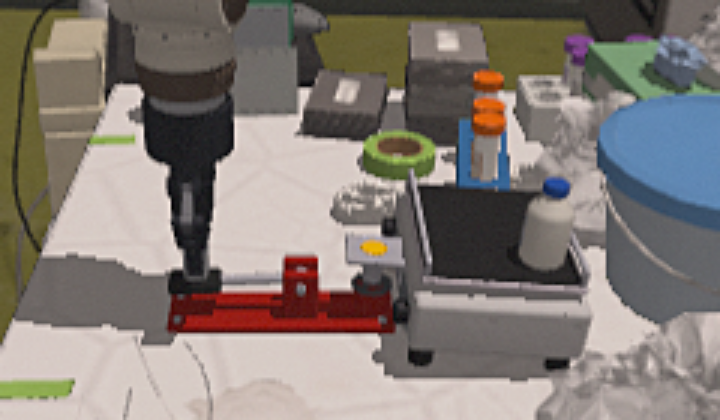

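The front is clearly up: the disc rose from row 260 to 247 in the crop, about 12 mm. The handle is level and the bottle is standing. Now I'll let the handle back up.

```bash
python3 -m inch '[[[0,1,0,-5,0,0,0],[0,2,0,-8,0,0,0],[0,2,0,-8,0,0,0],[0,2,0,-8,0,0,0],[0,2,0,-8,0,0,0],[0,2,0,-8,0,0,0],[0,1,0,-10,0,0,0],[0,0,0,-8,0,0,0]]]' && python3 -m inch '[[[0,0,0,0,0,0,0],[0,0,0,0,0,0,0],[0,0,0,0,0,0,0],[0,0,0,0,0,0,0]]]' && python3 st.py pics/p2.png && python3 fit.py pics/p2w.png
```

```text
time: 21.5
ee_pos: [0.4855, -0.1055, 0.1066]
tcp_rot: [-180.0, 0.0, 2.1]
wrist_force: [0.6, -0.6, 0.5]
opening: -0.0002
grasp_force: 0.0
time: 22.0
ee_pos: [0.4853, -0.1055, 0.1058]
tcp_rot: [-180.0, 0.0, 2.1]
wrist_force: [0.0, 0.3, 0.2]
opening: 0.0001
grasp_force: 0.0
side (332.28125, 195.8125) 32.0 [array([ 0.62999727, -0.10088999,  0.062     ]), array([ 0.62936398, -0.11375545,  0.07      ])]
wrist (320.5, 0.0) 2.0 [array([ 0.61766787, -0.10220346,  0.062     ]), array([ 0.61495302, -0.10225956,  0.07      ])]
[ 0.48536673 -0.10553049  0.10595615] [0.5492008  0.19139129 0.10468829] 22.1
[ 0.48542076 -0.10551838  0.10597233] [-1.79998041e+02  1.06574046e-02  2.13938384e+00] [-0.07168793  0.24333476  0.43526513]
```

View pics/p2.png

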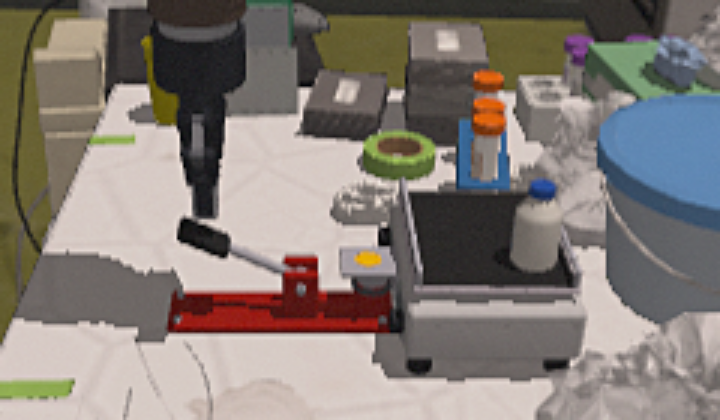

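The handle is back up and the shaker stands on its feet again. It crept about 4 mm towards the robot, well inside the limit. Now the final press.

```bash
python3 -m inch '[[[0,0,0,8,0,0,0],[0,-1,0,8,0,0,0],[0,-2,0,6,0,0,0],[0,-2,0,6,0,0,0],[0,-2,0,6,0,0,0],[0,-2,0,6,0,0,0],[0,-1,0,6,0,0,0],[0,-1,0,6,0,0,0]]]' && python3 -m inch '[[[0,-1,0,5,0,0,0],[0,0,0,4,0,0,0],[0,0,0,1.5,0,0,0],[0,0,0,0,0,0,0],[0,0,0,0,0,0,0],[0,0,0,0,0,0,0],[0,0,0,0,0,0,0],[0,0,0,0,0,0,0]]]' && python3 st.py pics/p3.png
```

```text
time: 23.2
ee_pos: [0.4746, -0.1059, 0.0543]
tcp_rot: [180.0, -0.0, 2.1]
wrist_force: [-0.8, -0.0, 4.5]
opening: -0.0003
grasp_force: 2.7
time: 24.2
ee_pos: [0.4738, -0.106, 0.0441]
tcp_rot: [180.0, -0.1, 2.1]
wrist_force: [-1.0, 1.9, 6.2]
opening: -0.0
grasp_force: 3.0
side (332.7, 192.03333333333333) 30.0 [array([ 0.631615  , -0.08115383,  0.062     ]), array([ 0.63095722, -0.09431812,  0.07      ])]
[ 0.47385975 -0.10596446  0.04411238] [-0.88060508  1.13082668  5.99677753] 24.3
```

View pics/p3.png

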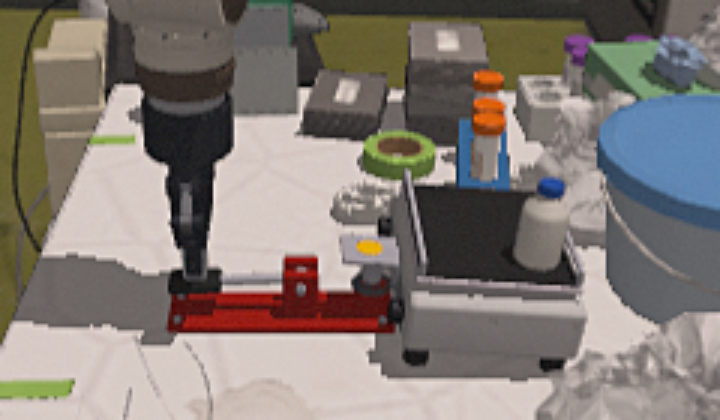

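The handle is level under the fingers at about 6 N, the tab is raised on the saddle, and the bottle is standing. I'm handing the job in.

```bash
python3 -c "
from workcell import bot
print(bot.job_done())"
```

```text
the job is handed in; nothing more can be done
None
```

The jack stands under the lift tab, the trial stroke and return are done, and the arm is holding the handle fully down with the shaker's front raised about 12 mm and the bottle standing. The shaker crept about 4 mm during the trial stroke, and the job is handed in but returned no verdict.

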